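Eject the orange cartridge and stop it with the other finger

ROBOT

A 6-joint arm with a two-finger parallel gripper is mounted at the origin on the work surface. World frame = base frame: x ahead of the robot, y to its left, z up, the work surface at z = 0. Lengths are in mm, angles in rad, forces in N, time in s.
With the tool pointing down it reaches from about 300 to 775 mm from the base axis. Payload 14.6 kg.
Tool frame: the origin (TCP) lies between the finger pads; the fingertips stand 19 mm ahead of it and the grasp point (between the pads) is the TCP; x points along the fingers, y is the direction in which the jaws open and shut, and the axes are right-handed (so a half turn about x gives the same grasp; the last joint's range is limited). The gripper opens to 94 mm and grips with 3 to 60 N. Pads are 16 mm wide; open, the fingers measure 119 mm over their backs; the gripper's body (75 mm by 177 mm) begins 78 mm behind the grasp point.
Start: joints at [-1.356, 0.3, 1.521, -0, 1.321, -0.067], TCP at [152.94, -528.298, 224.446] pointing down, gripper open.
Joint ranges: [-3.03, 3.03], [-0.79, 2.21], [0.23, 2.52], [-1.04, 4.18], [0, 3.07], [-2.55, 2.55]. Speed limits (rad/s): [2.22, 2.22, 2.57, 3.14, 3.14, 3.14].

INTERFACE

Orientations are given as [roll, pitch, yaw] about the fixed x, y, z axes, in that order (R = Rz(yaw) Ry(pitch) Rx(roll)).
In Python, from cell import manip gives the robot as it stands.
- The arm moves only by the tool jog_arm, never from a script. Its argument "series" is one flat list of numbers, 7 for each row, row after row: the turn, a rotation vector about the world's x, y, z in rad, then the shift along the world's x, y, z in m, then the opening, from -1 (shut) to 1 (fully open). A call has 1 to 20 rows; each row is the pose to reach, as a shift and turn from the pose commanded when the call began; what a row does not reach only later rows make up. A row lasts 1/8 s, in which the tool goes at most 62.5 mm and 10.7 degrees, less where a joint would pass 70% of its speed; a pose out of reach is approached as far as the arm can. A call with a gripper value outside its range is refused whole. The fingers move at their own pace and stop on an object; "squeeze" is the grip in N (left out, the last holds). Time passes only in rows, so rows that repeat a pose let the fingers close. It gives the time, the measured TCP pose, the force and the opening at its end, in the units of the state.
- manip.read_state(): the state, without advancing time (a new reading comes with each control period).
- manip.camera(name): name is "scene" or "top"; returns a dict with "color" (480x640x3 uint8, blue, green, red), "range_z" (480x640 float32, mm along the optical axis (not along the pixel's ray), 0 where there is no reading), "fx", "fy", "cx", "cy" (pixels), "pose" (4x4, takes a point from camera to world coordinates). Camera axes: x right, y down, z forward; pixel columns grow to the right and rows downward; lengths in mm; the calibration is good to about 2 mm. A picture is of the moment at which its call begins.
- manip.sign_off(): hands the job in, once; it reports no verdict.
The state is a dict: "clock": time; "joints": joint angles; "qd": joint speeds; "effort": joint torques, N m; "eef_pos": TCP position; "eef_rot": TCP orientation; "wrist_force": force on the tool from outside, world axes, zero at the start; "moment": the same for the moment, N m; "finger_gap": finger opening in mm.
Only numpy, scipy, OpenCV 4.12 (cv2) and the standard library are available. Lean on these libraries where they do the work, as an engineer would, in place of code of your own. Each camera call takes 0.05 s, during which the arm holds its last target.

TASK

Press the blue eject key beside the orange cartridge with one finger and, with the other finger standing in its guideway, stop the cartridge as it springs out, before its front passes the yellow line at the guideway's end. Finish while holding: one finger still keeps the key down and the other still blocks the popped cartridge, at rest and flat in its guideway. Do not lift the cartridge, and leave the white cartridge seated and the jar, screwdriver and small metal module where they are.

Things in the scene. Friction and masses are not known exactly. Their poses are not given: they have to be found in the camera images.
- dock: Fixed grey dock, base plate 225 (x = -105 to 120) x 212 (y) x 20 mm; origin on its underside, z up. Its top (deck) is 20 mm above the bench. Two equal bays with centre lines at y = +35 (left) and -35 mm (right), open towards -x. Bay side walls, x = -20 to 40 mm: 24 mm high, 4 mm thick, centred 21.5 mm off the centre line. Behind (x = 40 to 120) a dark spring housing rises 40 mm above the deck.
- bay_left_front (a point): Point on the deck on the left bay's centre line, below a seated cartridge's front face (dock x = -20 mm). From here an open guideway 39 mm wide runs 80 mm towards dock -x, between rails 5 mm high and 4 mm thick, to a yellow line.
- bay_right_front (a point): Same for the right bay, at dock y = -35 mm.
- plunger_left (a joint): Travel in m of the left bay's spring plunger, 0 in, 0.075 fully out (towards dock -x). It pushes its cartridge with 3.5 N (1.85 N at full stroke); a 7 mm high, 7 mm thick steel tooth in front of the cartridge holds it. Once freed the cartridge shoots out in a few tenths of a second and, unless stopped, runs off the dock's front. The plunger keeps pushing a stopped cartridge against what stops it.
- plunger_right (a joint): Same for the right bay's plunger.
- cart_orange: Loose orange cartridge to eject, 60 (x) x 36 (y) x 30 (z) mm, 0.10 to 0.18 kg; origin at the centre of its underside. At the start seated on the deck at dock x = 10 mm in either bay (left: dock y > 0; right: y < 0). Its dark front with two steel ports is its -x face, 30 mm from the origin. It travels towards dock -x.
- cart_white: Loose white cartridge of the same size, seated in the other bay; origin at the centre of its underside. It must stay seated.
- key_left (a joint): Travel in m of the left bay's eject key (dock y > 0): 0 up, 0.011 fully down. Spring return: 2.5 N to start, 5.3 N fully down, plus some friction of the tooth. The tooth sinks with the key and frees the cartridge at about 7 mm; keep it down so that the cartridge passes over it.
- key_left_top (a point): Centre of the top of the left blue key, a 28 x 28 mm pad; moves with it. 23 mm above the deck when up, 12 mm when down. At dock x = -8, y = +82 mm: 47 mm beside its bay's centre line. A black collar 38 x 38 mm, 8 mm high, surrounds it. With the key down, a fingertip at that height in the guideway clears the rails and blocks the 30 mm high cartridge.
- key_right (a joint): Same for the key of the right bay (dock y < 0).
- key_right_top (a point): Centre of the top of the right blue key, at dock x = -8, y = -82 mm; otherwise as the left one.
- jar: Bystander: loose clear glass jar with black lid, 48 mm wide, 65 mm high, near the dock's +y side; origin at the centre of its underside.
- driver: Bystander: loose screwdriver with red handle, 170 mm long, lying near the dock's -y side, up to about 30 mm high.
- optic: Bystander: loose small steel plug-in module, 56 x 14 x 12 mm, lying behind the dock; origin at the centre of its underside.
There are look-alikes about, which are no part of the job. What is shaped like the cart_white but green is not meant.

How it is judged:
By the outcome, as a careful person would: the job done as asked, in the order asked, and still so for the second after the job is handed in, while the arm keeps its last pose, push and grip.
It also fails if it takes over 32 s, if anything falls off the work surface, if the arm or the gripper's body presses on something with over 40 N, if the wrist force passes 120 N, or if a joint passes its speed limit or range.

## Working session

There is one attempt and no reset: what is moved stays moved. The work goes in short steps, Python scripts to look and compute and a tool call to move; the robot and the scene stay as the last step left them, time stands still between calls to the robot, and variables do not carry over. Pictures are saved under pics/ and viewed, and the job is handed in when it is done.

Besides the shell and the picture viewer there is one more tool, called after "Call:" by a JSON object that holds its "fn" and its "kwargs", one argument or row to a line. jog_arm: Moves the arm, as the interface text tells. Its arguments: {"type":"object","properties":{"series":{"type":"array","items":{"type":"number"}},"squeeze":{"type":"number"}},"required":["series"]}

```bash
ls; mkdir -p pics; python3 - <<'E'
from cell import manip
import cv2,numpy as np
s=manip.read_state(); print(s)
for n in("scene","top"):
    c=manip.camera(n); cv2.imwrite(f"pics/{n}0.png",c["color"]); np.savez(f"{n}0.npz",**c); print(n,c["fx"],c["fy"],c["cx"],c["cy"],c["pose"])
E
```

```text
pics
{'clock': 0.0, 'joints': array([-1.35560335e+00,  3.00472216e-01,  1.52160557e+00,  5.95947768e-06,
        1.32066402e+00, -6.66045829e-02]), 'qd': array([-2.24810706e-05,  2.67763486e-04, -1.03838488e-03,  5.71546925e-04,
        1.69814641e-05, -3.10976440e-04]), 'effort': array([ 2.37617569e-03, -5.31810200e+01, -3.52734303e+01,  7.09101255e-02,
        2.43897020e-02, -1.34877673e-04]), 'eef_pos': array([ 152.88990818, -528.07068727,  223.87533561]), 'eef_rot': array([-1.64242395,  1.56964715,  1.78096479]), 'wrist_force': array([ 0.60895841,  0.17749311, -0.15150288]), 'moment': array([ 0.05610048, -0.0318167 , -0.04346221]), 'finger_gap': 94.07788882314311}
scene 619.3268283709831 619.3268283709831 322.4944941568865 236.9209468610594 [[ 1.82602424e-01  6.66019557e-01 -7.23238760e-01  1.27423292e+03]
 [ 9.83060467e-01 -1.11886958e-01  1.45166891e-01 -9.02916710e+01]
 [ 1.57630036e-02 -7.37495260e-01 -6.75168327e-01  6.95756955e+02]
 [ 0.00000000e+00  0.00000000e+00  0.00000000e+00  1.00000000e+00]]
top 551.6872429968828 551.6872429968828 319.4297436430491 244.01540674031756 [[ 2.20507346e-03 -9.99258702e-01  3.84341472e-02  5.50087038e+02]
 [-9.99988863e-01 -2.04304857e-03  4.25441581e-03  5.85904812e+01]
 [-4.17273919e-03 -3.84431005e-02 -9.99252078e-01  1.07555512e+03]
 [ 0.00000000e+00  0.00000000e+00  0.00000000e+00  1.00000000e+00]]
```

View pics/scene0.png

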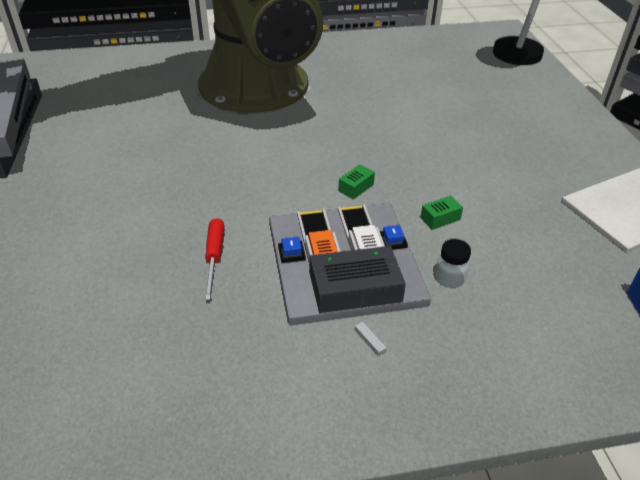

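View pics/top0.png

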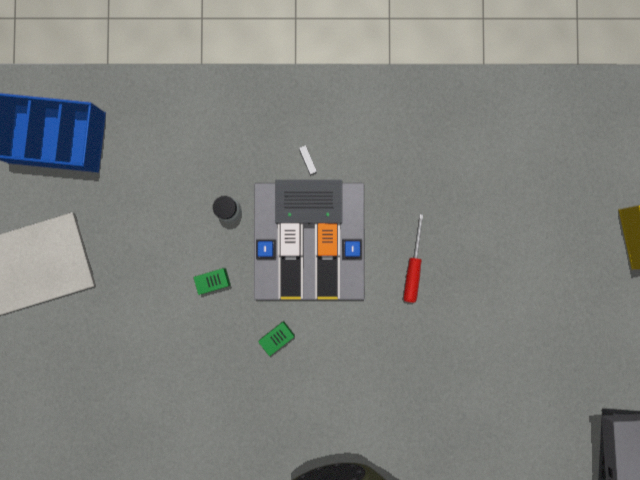

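The orange cartridge is in the right bay: orange at (327,240) and its key at (352,249) in the top view. White is at (290,240). Next I'll measure the dock pose.

```bash
cat > h.py <<'E'
import numpy as np,cv2
def load(f): return dict(np.load(f))
def pts(c,mask):
    v,u=np.nonzero(mask&(c["range_z"]>0)); z=c["range_z"][v,u]
    P=np.stack([(u-c["cx"])/c["fx"]*z,(v-c["cy"])/c["fy"]*z,z,np.ones_like(z)])
    return (c["pose"]@P)[:3].T
E
python3 - <<'E'
from h import *
from scipy.spatial.transform import Rotation as R
print(R.from_euler('xyz',[-1.64242395,1.56964715,1.78096479]).as_matrix().round(3))
for n in("top","scene"):
    c=load(n+"0.npz"); hsv=cv2.cvtColor(c["color"],cv2.COLOR_BGR2HSV); H,S,V=[hsv[...,i].astype(int) for i in range(3)]
    yy,xx=np.mgrid[:480,:640]
    for nm,m in dict(orange=(H<15)&(H>5)&(S>180)&(V>100),blue=(H>105)&(H<125)&(S>150)&(V>80),yel=(H>20)&(H<32)&(S>150)).items():
        if n=="top": m=m&(xx>240)&(xx<380)&(yy>170)&(yy<310)
        else: m=m&(xx>265)&(xx<430)&(yy>200)&(yy<320)
        k,lab,st,ce=cv2.connectedComponentsWithStats(m.astype(np.uint8))
        for i in range(1,k):
            if st[i,4]<12: continue
            p=pts(c,lab==i); 
            zt=np.percentile(p[:,2],80); q=p[abs(p[:,2]-zt)<4]
            rc=cv2.minAreaRect(q[:,:2].astype(np.float32))
            print(n,nm,st[i],"med",np.median(q,0).round(1),"rect",np.round(rc[0],1),np.round(rc[1],1),round(rc[2],1))
c=load("top0.npz")
P=pts(c,np.ones((480,640),bool)); g=(abs(P[:,0]-540)<200)&(abs(P[:,1]-60)<160)
for lo,hi in((14,26),(54,66)):
    q=P[g&(P[:,2]>lo)&(P[:,2]<hi)]
    # cluster on image instead
    m=np.zeros((480,640),bool)
    zz=pts(c,c["range_z"]>0); v,u=np.nonzero(c["range_z"]>0)
    s=(zz[:,2]>lo)&(zz[:,2]<hi); m[v[s],u[s]]=1
    k,lab,st,ce=cv2.connectedComponentsWithStats(m.astype(np.uint8)); 
    for i in range(1,k):
        if st[i,4]>1500 and 240<ce[i][0]<380:
            q=pts(c,lab==i); rc=cv2.minAreaRect(q[:,:2].astype(np.float32)); print("lvl",lo,st[i],np.median(q[:,2]),rc)
E
```

```text
[[-0.     0.278 -0.961]
 [ 0.001 -0.961 -0.278]
 [-1.    -0.001 -0.   ]]
top orange [318 224  19  32 510] med [597.   48.9  49.9] rect [598.1  48.8] [58.  33.6] 0.1
top blue [258 241  15  16 209] med [580.3 164.9  42.7] rect [580.3 164.9] [26.4 26.6] 0.2
top blue [345 241  15  16 212] med [580.6   1.9  42.4] rect [580.6   2. ] [26.4 26.5] 0.1
top yel [281 297  19   2  38] med [489.3 119.   20.6] rect [488.5 119. ] [34.4  2.2] 89.8
top yel [318 297  19   2  38] med [487.9  48.4  20.3] rect [488.7  48.4] [34.4  2.2] 90.0
scene orange [309 230  28  24 516] med [593.2  45.9  50.1] rect [592.1  46.3] [35.1 55.3] 89.7
scene blue [384 225  20  18 272] med [582.3 162.3  42.9] rect [581.4 162.8] [28.9 26.7] 1.7
scene blue [282 237  20  19 294] med [583.8  -0.7  42.8] rect [581.5  -0.6] [27.9 28.1] 2.0
scene yel [342 207  20   4  41] med [487.2 117.6  20.2] rect [488.  116.9] [32.8  7.4] 85.4
scene yel [301 211  21   4  44] med [487.7  46.6  20.6] rect [488.   47.1] [ 7.5 34.2] 0.5
lvl 14 [ 254  183  111  118 7785] 19.837732184166043 ((595.9454956054688, 83.82522583007812), (224.25257873535156, 211.61306762695312), 0.7642952799797058)
lvl 54 [ 275  180   67   43 2869] 59.75365711114216 ((668.9110717773438, 84.34140014648438), (78.80245208740234, 122.58734893798828), 0.23366446793079376)
```

Call:
{"fn": "jog_arm", "kwargs": {
  "series": [0,0,0.2,0.1,0.14,-0.02,0.372,0,0,0.4,0.2,0.28,-0.05,0.372,0,0,0.6,0.3,0.42,-0.08,0.372,0,0,0.688,0.396,0.551,-0.1,0.372,0,0,0.688,0.396,0.551,-0.1,0.372,0,0,0.688,0.396,0.551,-0.1,0.372,0,0,0.688,0.396,0.551,-0.1,0.372,0,0,0.688,0.396,0.551,-0.1,0.372,0,0,0.688,0.396,0.551,-0.1,0.372,0,0,0.688,0.396,0.551,-0.1,0.372,0,0,0.688,0.396,0.551,-0.1,0.372,0,0,0.688,0.396,0.551,-0.1,0.372,0,0,0.688,0.396,0.551,-0.1,0.372,0,0,0.688,0.396,0.551,-0.1,0.372,0,0,0.688,0.396,0.551,-0.1,0.372],
  "squeeze": 60
}}

```text
clock: 1.98
eef_pos: [548.8, 21.8, 124.8]
eef_rot: [2.181, 1.57, 0.007]
wrist_force: [-0.1, -0.3, 0.0]
finger_gap: 64.4
```

```bash
python3 - <<'E'
from cell import manip
import cv2,numpy as np
from scipy.spatial.transform import Rotation as R
s=manip.read_state(); print(s); print(R.from_euler('xyz',s["eef_rot"]).as_matrix().round(3))
for n in("scene","top"):
    c=manip.camera(n); np.savez(f"{n}1.npz",**c)
    im=c["color"]; im=im[140:340,220:420]; cv2.imwrite(f"pics/{n}1.png",cv2.resize(im,(600,600),interpolation=cv2.INTER_CUBIC))
E
```

```text
{'clock': 1.975, 'joints': array([-2.69906599e-02,  3.99807330e-01,  1.63138822e+00,  1.91119440e-05,
        1.10990063e+00,  5.75395534e-01]), 'qd': array([ 4.94495718e-03,  2.68674909e-03, -4.41272046e-03, -3.24211580e-04,
       -1.40349214e-05,  1.69669499e-03]), 'effort': array([ 9.43396334e-02, -5.53574538e+01, -3.18667245e+01,  6.42006355e-02,
       -2.68249051e-02, -8.01269780e-03]), 'eef_pos': array([548.76122049,  21.80261929, 124.84278742]), 'eef_rot': array([2.1806651 , 1.57029956, 0.00747408]), 'wrist_force': array([-0.09492363, -0.34017688,  0.01826534]), 'moment': array([-0.02790674, -0.06014551,  0.01707769]), 'finger_gap': 64.35513593741352}
[[ 0.     0.824 -0.567]
 [ 0.    -0.567 -0.824]
 [-1.     0.    -0.   ]]
```

View pics/scene1.png

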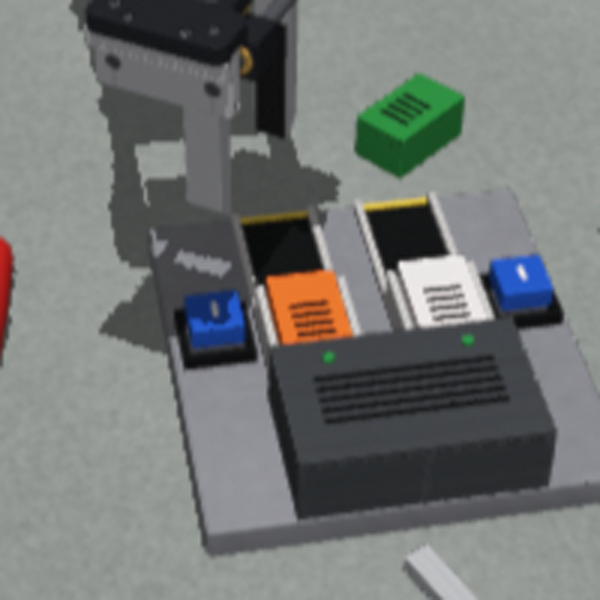

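View pics/top1.png

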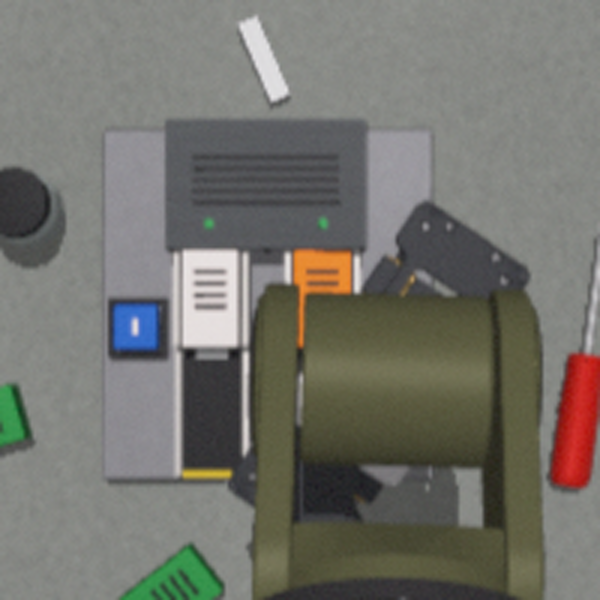

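Both fingers are open and hovering. The near finger tip, at (210,210) in the scene crop, is over the right key and the far finger is over the guideway. I'll check the finger position against the depth image before going down.

```bash
python3 - <<'E'
from h import *
c=load("scene1.npz"); P=pts(c,np.ones((480,640),bool))
T=np.array([548.76,21.8]); u=np.array([-.824,.567]); v=np.array([.567,.824])
d=P[:,:2]-T; a=d@u; b=d@v
for lo,hi in((104,112),(112,120),(120,130),(130,150)):
    for sg in(-1,1):
        k=(P[:,2]>lo)&(P[:,2]<hi)&(a*sg>20)&(a*sg<70)&(abs(b)<25)
        if k.sum()>5: print(lo,sg,k.sum(),"a",np.percentile(a[k],[2,50,98]).round(1),"b",np.percentile(b[k],[2,50,98]).round(1))
E
```

```text
104 -1 6 a [-37.5 -35.7 -33.4] b [3.5 6.7 7.5]
104 1 39 a [31.6 34.3 40.4] b [-10.2   0.5   7.4]
112 -1 40 a [-44.1 -42.  -34. ] b [-12.   -0.5   7.5]
112 1 57 a [31.4 34.3 45. ] b [-10.6   0.2   7.6]
120 -1 84 a [-44.7 -42.7 -33. ] b [-11.1   1.    8.1]
120 1 73 a [31.4 34.1 43.7] b [-10.5  -0.1   7.6]
130 -1 160 a [-45.4 -42.6 -33.5] b [-10.7   0.4   7.8]
130 1 132 a [31.2 34.3 43.6] b [-10.    2.6   7.7]
```

Call:
{"fn": "jog_arm", "kwargs": {
  "series": [0,0,0,0,0,-0.02,0.372,0,0,0,0,0,-0.04,0.372,0,0,0,0,0,-0.058,0.372,0,0,0,0,0,-0.058,0.372,0,0,0,0,0,-0.058,0.372],
  "squeeze": 60
}}

```text
clock: 2.7
eef_pos: [549.3, 22.7, 67.1]
eef_rot: [2.182, 1.57, 0.01]
wrist_force: [1.0, -0.3, -0.6]
finger_gap: 64.0
```

```bash
python3 - <<'E'
from cell import manip
import cv2,numpy as np
s=manip.read_state(); print(s["eef_pos"],s["wrist_force"],s["finger_gap"])
c=manip.camera("scene"); im=c["color"][180:300,250:410]; cv2.imwrite("pics/scene2.png",cv2.resize(im,(800,600),interpolation=cv2.INTER_CUBIC))
E
```

```text
[549.28908318  22.66561891  67.09121065] [ 0.97000653 -0.26063342 -0.57599557] 64.04948419482389
```

View pics/scene2.png

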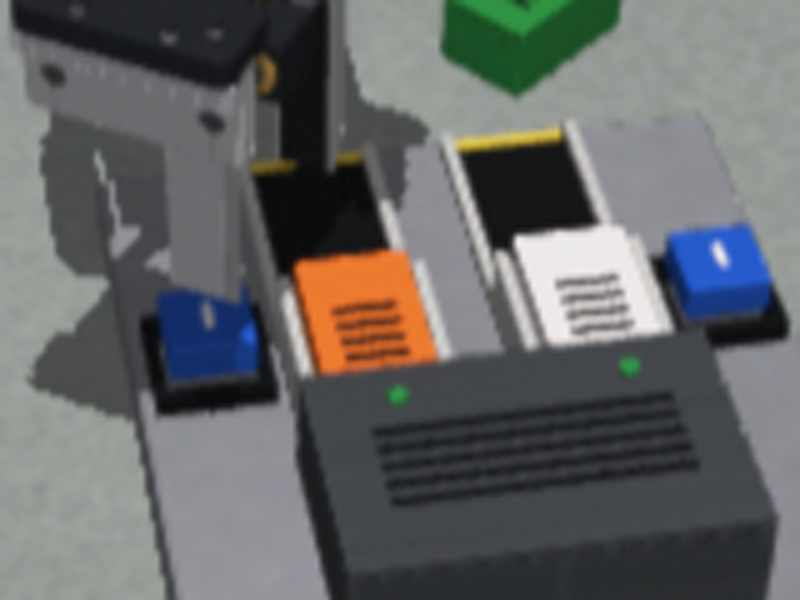

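The near finger tip is just above the right key, at (205,295), and the far finger stands in the guideway centre at (310,160), ahead of the orange front. Pressing now.

Call:
{"fn": "jog_arm", "kwargs": {
  "series": [0,0,0,0,0,-0.006,0.372,0,0,0,0,0,-0.0165,0.372,0,0,0,0,0,-0.0165,0.372,0,0,0,0,0,-0.0165,0.372,0,0,0,0,0,-0.0165,0.372,0,0,0,0,0,-0.0165,0.372,0,0,0,0,0,-0.0165,0.372,0,0,0,0,0,-0.0165,0.372],
  "squeeze": 60
}}

```text
clock: 3.75
eef_pos: [549.7, 22.7, 50.9]
eef_rot: [2.069, 1.568, -0.103]
wrist_force: [-2.7, 0.1, 14.3]
finger_gap: 64.9
```

```bash
python3 - <<'E'
from cell import manip
import cv2,numpy as np
s=manip.read_state(); print(s["eef_pos"],s["wrist_force"],s["moment"],s["finger_gap"])
for n in("scene","top"):
    c=manip.camera(n); np.savez(f"{n}3.npz",**c)
    im=c["color"][180:300,250:410]; cv2.imwrite(f"pics/{n}3.png",cv2.resize(im,(800,600),interpolation=cv2.INTER_CUBIC))
from h import *
c=load("scene3.npz"); h=cv2.cvtColor(c["color"],cv2.COLOR_BGR2HSV).astype(int)
m=(h[...,0]<15)&(h[...,0]>5)&(h[...,1]>180)&(h[...,2]>100); m[:,:265]=0;m[:,430:]=0;m[:200]=0;m[320:]=0
p=pts(c,m); q=p[abs(p[:,2]-np.percentile(p[:,2],80))<4]
print(q[:,2].min(),q[:,2].max(),cv2.minAreaRect(q[:,:2].astype(np.float32)))
print("plane",np.linalg.lstsq(np.c_[q[:,:2]-q[:,:2].mean(0),np.ones(len(q))],q[:,2],rcond=None)[0])
E
```

```text
[549.70154813  22.68435277  50.93468675] [-2.72822998  0.12092562 14.33016789] [-0.3244536   0.20945829  0.07968394] 64.86375609851983
47.124264979207055 54.200620601850346 ((555.5989990234375, 46.43836212158203), (35.56520462036133, 62.92084884643555), 89.41200256347656)
plane [-7.24012547e-03 -1.58465323e-03  5.01971403e+01]
```

View pics/scene3.png

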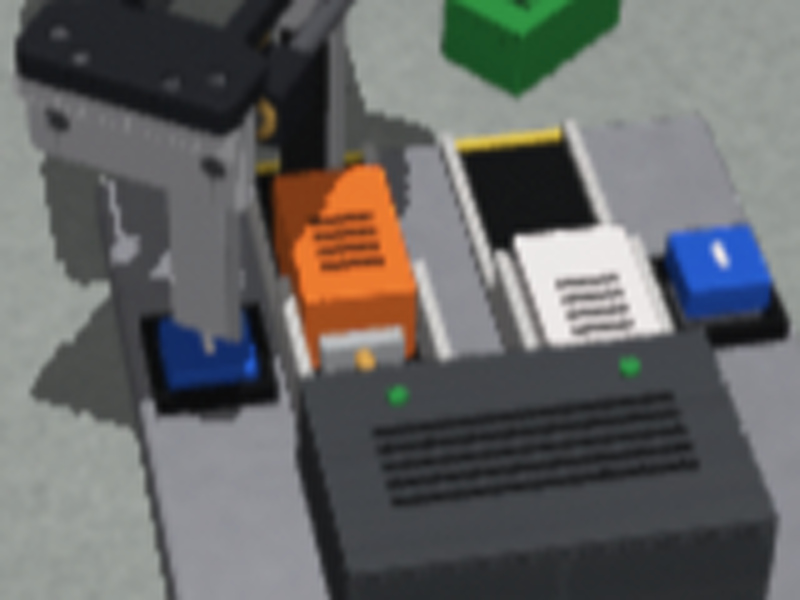

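View pics/top3.png

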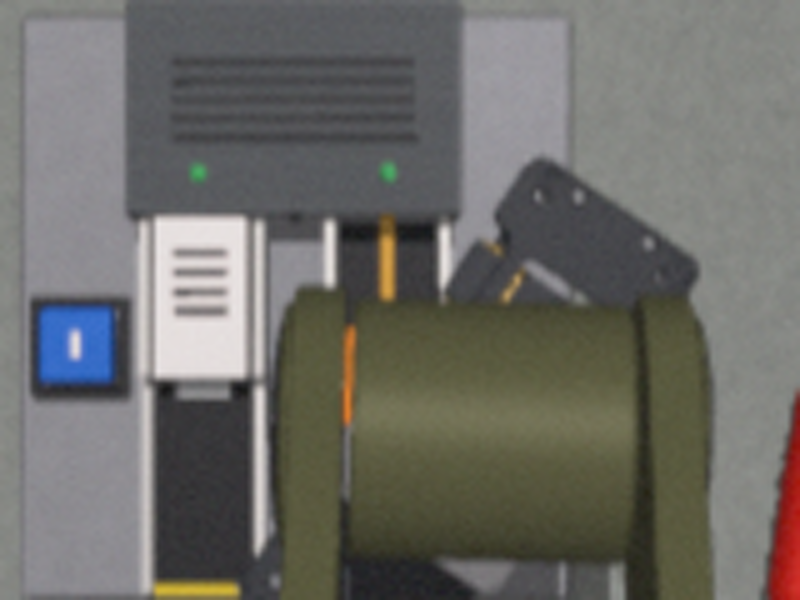

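The cartridge popped out about 40 mm and is flat against the far finger, with its top at (340,230) in the scene crop. The key is down and white is still seated. I'll hold briefly to confirm everything is at rest.

Call:
{"fn": "jog_arm", "kwargs": {
  "series": [0,0,0,0,0,0,0.372,0,0,0,0,0,0,0.372,0,0,0,0,0,0,0.372,0,0,0,0,0,0,0.372,0,0,0,0,0,0,0.372,0,0,0,0,0,0,0.372,0,0,0,0,0,0,0.372,0,0,0,0,0,0,0.372]
}}

```text
clock: 4.85
eef_pos: [549.7, 22.7, 50.9]
eef_rot: [2.059, 1.568, -0.112]
wrist_force: [-3.5, 0.1, 14.4]
finger_gap: 64.6
```

```bash
python3 - <<'E'
from cell import manip
from h import *
s=manip.read_state(); print(s["clock"],s["eef_pos"],s["wrist_force"],s["finger_gap"])
c=manip.camera("scene"); a=load("scene3.npz"); o=load("scene0.npz")
print("diff vs prev",(np.abs(c["color"].astype(int)-a["color"]).max(2)>60).sum())
h=cv2.cvtColor(c["color"],cv2.COLOR_BGR2HSV).astype(int)
m=(h[...,0]<15)&(h[...,0]>5)&(h[...,1]>180)&(h[...,2]>100); m[:,:265]=0;m[:,430:]=0;m[:200]=0;m[320:]=0
p=pts(c,m); q=p[abs(p[:,2]-np.percentile(p[:,2],80))<4]; print(cv2.minAreaRect(q[:,:2].astype(np.float32)),np.median(q[:,2]))
b=(h[...,0]>105)&(h[...,0]<125)&(h[...,1]>150)&(h[...,2]>60); b[:,:275]=0;b[:,310:]=0;b[:220]=0;b[270:]=0
p=pts(c,b);print("key top z",np.percentile(p[:,2],[50,80,95]))
cv2.imwrite("pics/scene4.png",c["color"])
E
```

```text
4.85 [549.69906601  22.68528084  50.92453649] [-3.45115698  0.13581269 14.42164714] 64.62991632582897
diff vs prev 0
((555.9172973632812, 46.47138977050781), (35.35518264770508, 64.0442886352539), 88.90076446533203) 50.18945917948497
key top z [31.18472206 32.65215187 33.66403779]
```

View pics/scene4.png

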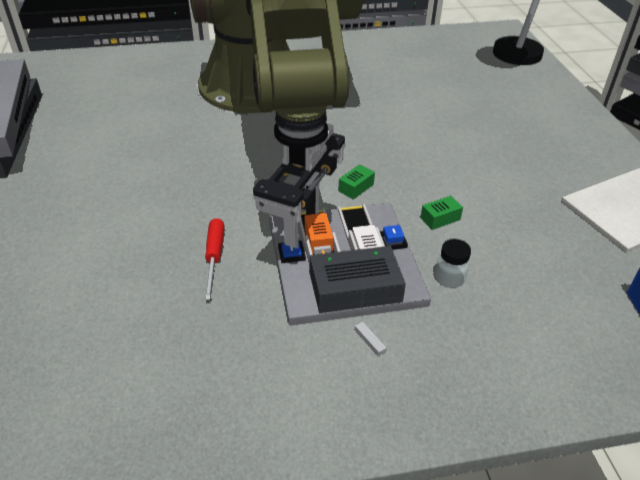

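The view is unchanged. The key is down at z≈32, the cartridge rests at (318,232) against the finger, and the jar (453,262), driver (213,255), module (370,338) and white cartridge (368,238) are where they started.

```bash
python3 -c "
from cell import manip
print(manip.sign_off())"
```

```text
the job is handed in; nothing more can be done
None
```

The job is handed in and looks done as asked: one finger holds the right blue key down, and the other blocks the orange cartridge in its guideway. The robot clock stood at about 5 s, against the 32 s limit.

- **Key:** its top is at about z = 32 mm, which is fully down. The wrist reads about 14 N upward.
- **Orange cartridge:** it popped out about 40 mm and rests against the finger at about 3.5 N. Its front is roughly 35–40 mm short of the yellow line. Its top is level at z ≈ 50 mm, so it is flat and not lifted.
- **At rest:** two scene pictures about 1 s apart showed no change.
- **Everything else:** in the last picture the white cartridge is still seated, and the jar, screwdriver and metal module look unmoved.

No check failed. The two cameras disagreed by 1–3 mm on position, so I used a value between them. The arm hides the cartridge in the top view, so its final position comes from the scene camera only.

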